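# Raise the fume cabinet sash to its pointer

### The job

With your fingertips beneath the lip of the blue grip rail, ease the fume cabinet's sliding window up until the underside of the lip is level with the tip of the red pointer on the guide post, then leave it standing there and take your hand away. Do not pinch the rail or throw the window up; leave the mouse, the spool and the bottle where they are.

Things in the scene. Friction and masses are not known exactly. Their poses are not given: they have to be found in the camera images.
- cabinet: Fixed bench-top fume cabinet, clear walls, 260 deep (x) x 520 wide (y) x 480 mm high. Origin: centre of its underside, on the bench. Its +x points from the front into the cabinet, z up; the front, with the sliding window (sash), faces its -x, towards the robot. The front faces of its two guide posts (25 mm wide, at y = +-247.5) and of its 45 mm high grey base lie at about x = -130 mm.
- sash (a joint): Height of the sash above its shut position, m: 0 shut, 0.19 fully up; it slides straight up. Two counterweights on belts at the sides balance it (0.9 kg, to within about 1 N) and its guides drag with about 3.5 N: it takes about 3 to 5 N to move up or down and stays where it is left.
- sash_lip: Lip: the underside of the blue grip rail at the foot of the sash, a level ledge 420 mm wide (y +-210 mm in the cabinet), 6 mm thick, its front edge a 10 mm round. It stands out 41 mm ahead of the posts and the cabinet's base, so its underside is open from below and in front. Axes as the cabinet's; its origin is the cabinet's origin raised by the joint value.
- lip_mid (a point): Underside of the lip, in the middle of its width, 5 mm behind its foremost edge. 80 mm above the bench when shut; rises with the sash. Axes as the cabinet's.
- sash_rail: The rest of the blue grip rail, above the lip and fixed to it: it slopes from the lip's front edge back and up (about 35 degrees) to the foot of the clear window, 40 mm above the lip's underside. Moves with the sash; origin and axes as sash_lip.
- pointer_tip (a point): Tip of the red cone pointer on a red clamp on the front of the left guide post (cabinet's +y side). Clamp 62 wide, 16 high, 22 mm out from the post. The tip points along the front towards the lip, 4.5 mm from its end. The lip's underside must stand at this tip's height, which is 160 to 240 mm above the bench.
- mouse: Black computer mouse lying on the bench, 105 x 58 x 34 mm. Origin: centre of its underside; loose.
- spool: Spool of solder standing on end, 58 mm across, 40 mm high. Origin: centre of its underside; loose.
- flux: Small amber flux bottle with red cap, 36 mm across, 75 mm high. Origin: centre of its underside; loose.

How it is judged:
On the way:
1. the sash rises on fingers pressed up under its lip (contact force between the fingers and sash_lip above 0.5 N and velocity of joint sash above 0.003 m/s), for 0.2 s.
At the end, for the whole second after the job is handed in: The underside of the lip stands within 7 mm of the height of the red pointer's tip, the sash is at rest, and mouse, spool and bottle are within 20 mm of where they stood (z of lip_mid in the frame of pointer_tip between -0.007 and 0.007 m and velocity of joint sash between -0.003 and 0.003 m/s and distance of each of mouse, spool, flux from where it was at the start of the episode below 0.02 m); the robot touches nothing.
It fails at once if the blue rail is pinched: fingers press on its sloping top and on the lip beneath at the same time (contact force between the fingers and sash_rail above 2 N and contact force between the fingers and sash_lip above 2 N).
It fails at once if the sash is thrown up or down (faster than 0.35 m/s) (velocity of joint sash above 0.35 m/s or velocity of joint sash below -0.35 m/s).
It fails at once if the mouse, the spool or the bottle is moved by more than 20 mm or lifted (distance of any of mouse, spool, flux from where it was at the start of the episode above 0.02 m).
It also fails if it takes over 42 s, if anything falls off the work surface, if the arm or the gripper's body presses on something with over 40 N, if the wrist force passes 120 N, or if a joint passes its speed limit or range.

### The arm

A 6-joint arm with a two-finger parallel gripper is mounted at the origin on the work surface. World frame = base frame: x ahead of the robot, y to its left, z up, the work surface at z = 0. Lengths are in m, angles in rad, forces in N, time in s.
With the tool pointing down it reaches from about 0.4 to 0.925 m from the base axis. Payload 3.4 kg.
Tool frame: the origin (TCP) lies between the finger pads; the fingertips stand 8 mm ahead of it and the grasp point (between the pads) lies 11 mm behind it; z points along the fingers, y is the direction in which the jaws open and shut (so a half turn about z gives the same grasp; the last joint's range is limited). The gripper opens to 85 mm and grips with 20 to 120 N. Pads are 22 mm wide; open, the fingers measure 114 mm over their backs; the gripper's body (76 mm by 85 mm) begins 54 mm behind the grasp point. The pads swing forward as they close: fully open they stand 13 mm farther back than shut.
Start: joints at [1.19, 0.307, 1.506, -0, 1.328, -0.073], TCP at [0.174, 0.548, 0.209] pointing down, gripper open.
Joint ranges: [-3.12, 3.12], [-1.05, 2.28], [0.14, 2.33], [-1.42, 4.57], [0.1, 2.73], [-2.68, 2.68]. Speed limits (rad/s): [2.57, 2.57, 3.14, 3.14, 3.14, 3.14].

### API

Orientations are given as a unit quaternion [w, x, y, z].
In Python, from bench import manip, eoat, kinematics, sensors, optics, job gives the robot as it stands. The module is installed in compiled form; this text tells all that it offers. Calls block until the motion is done:
- manip.reach(position, orientation): joint-space move of the TCP to a pose.
- manip.move_linear(position, frame=None, max_speed=0.15): straight line of the TCP; frame=None keeps the orientation; max_speed is the mean speed in m/s.
- manip.move_j(angles): joint-space move.
- eoat.gripper_to(opening, newtons=None): finger opening in m; newtons is the grip in N (None keeps the last); returns when the fingers have stopped.
- manip.hold(seconds).
- kinematics.ik(position, orientation): joint angles nearest the present ones, or None.
- sensors.state(): the state.
- optics.grab_frame(name): name is "side" or "top" or "wrist"; returns a dict with "img" (480x640x3 uint8, blue, green, red), "depth" (480x640 float32, m along the optical axis (not along the pixel's ray), 0 where there is no reading), "vfov" (degrees; the focal length in pixels is half the picture's height over the tangent of half this angle, whatever the lens; pixels are square), "cx", "cy" (the principal point, pixels), "k1" (the pictures are not rectified: a ray, as slopes to the right and down, at radius r is drawn at 1 + k1 r^2 times it, then the intrinsics apply), "origin" and "attitude" of the camera in the world. Camera axes: x right, y down, z forward; pixel columns grow to the right and rows downward; lengths in m; the calibration is good to about 2 mm. A picture is of the moment at which its call begins.
A pose or a line that the arm cannot do raises manip.MotionError and nothing moves.
- job.job_done(): hands the job in, once; it reports no verdict.
The state is a dict: "t": time; "joints": joint angles; "qvel": joint speeds; "effort": joint torques, N m; "tcp_pos": TCP position; "ee_rot": TCP orientation; "ft_force": force on the tool from outside, world axes, zero at the start; "wrist_torque": the same for the moment, N m; "finger_gap": finger opening in m.
Only numpy, scipy, OpenCV 4.12 (cv2) and the standard library are available. Lean on these libraries where they do the work, as an engineer would, in place of code of your own. Each camera call takes 0.05 s, during which the arm holds its last target.

## Working session

There is one attempt and no reset: what is moved stays moved. The work goes in short steps, each a Python script; the robot and the scene stay as the last script left them, time stands still between calls to the robot, and variables do not carry over. Pictures are saved under pics/ and viewed, and the job is handed in when it is done.

```bash
mkdir -p pics
cat > h.py <<'E'
import numpy as np, cv2
from bench import manip, eoat, kinematics, sensors, optics, job
from scipy.spatial.transform import Rotation as R
def rot(a):
    a=np.array(a,float)
    return a if a.shape==(3,3) else R.from_quat([a[1],a[2],a[3],a[0]]).as_matrix()
def ray(f,u,v):
    F=240/np.tan(np.radians(f["vfov"])/2)
    K=np.array([[F,0,f["cx"]],[0,F,f["cy"]],[0,0,1]])
    p=cv2.undistortPoints(np.array([[[u,v]]],float),K,np.array([f["k1"],0,0,0,0.]))[0,0]
    return np.array(f["origin"]),rot(f["attitude"])@np.array([p[0],p[1],1])
def onz(f,u,v,z):
    o,d=ray(f,u,v); return o+d*(z-o[2])/d[2]
def bydepth(f,u,v):
    o,d=ray(f,u,v); return o+d*f["depth"][int(v),int(u)]
E
python3 - <<'E'
from h import *
import pickle
print(sensors.state())
for n in ["side","top","wrist"]:
    f=optics.grab_frame(n); cv2.imwrite(f"pics/{n}0.png",f["img"]); pickle.dump(f,open(f"{n}0.pkl","wb"))
    print(n,{k:f[k] for k in f if k not in("img","depth")})
E
```

```text
{'t': 0.0, 'joints': array([ 1.18950427e+00,  3.07589965e-01,  1.50767748e+00,  2.76478839e-05,
        1.32838670e+00, -7.34868854e-02]), 'qvel': array([ 3.52369511e-04, -6.84339020e-04,  8.17784306e-04, -3.79877950e-04,
        4.61494765e-04, -8.18840215e-05]), 'effort': array([-1.73390636e-04, -4.57551420e+01, -2.51914984e+01, -2.86189361e-04,
        1.32351019e-02,  5.18289944e-08]), 'tcp_pos': array([0.17393662, 0.54728533, 0.20846982]), 'ee_rot': array([-2.45436636e-04,  1.53298959e-01,  9.88179319e-01, -1.00118597e-03]), 'ft_force': array([0.17659223, 0.23434461, 0.50839141]), 'wrist_torque': array([-0.01940721, -0.03149656,  0.03075148]), 'finger_gap': 0.08504590015123516}
side {'vfov': 44.307969717538704, 'cx': 326.13643635024863, 'cy': 236.1702203535987, 'k1': -0.02258814502289738, 'origin': array([0.43345255, 0.29910557, 1.09122341]), 'attitude': array([ 0.04107253, -0.24984711,  0.95627642, -0.14637237])}
top {'vfov': 55.227452884420636, 'cx': 318.7008876453141, 'cy': 245.18667167205834, 'k1': -0.03277621021993152, 'origin': array([0.5377573 , 0.03707362, 1.01569796]), 'attitude': array([ 0.02094282, -0.69983446,  0.71306537, -0.03648161])}
wrist {'vfov': 65.11284027742562, 'cx': 316.1053712570065, 'cy': 242.35155308739874, 'k1': 0.014564664675896174, 'origin': array([0.09721565, 0.57235838, 0.3739439 ]), 'attitude': array([0.12820445, 0.79703981, 0.58281531, 0.09283033])}
```

View pics/side0.png

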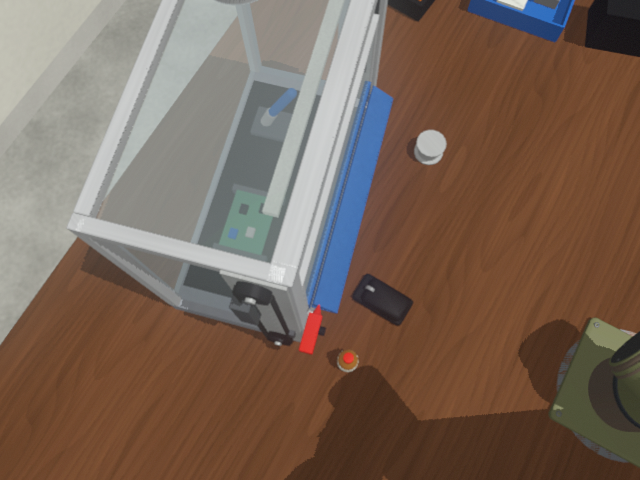

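View pics/top0.png

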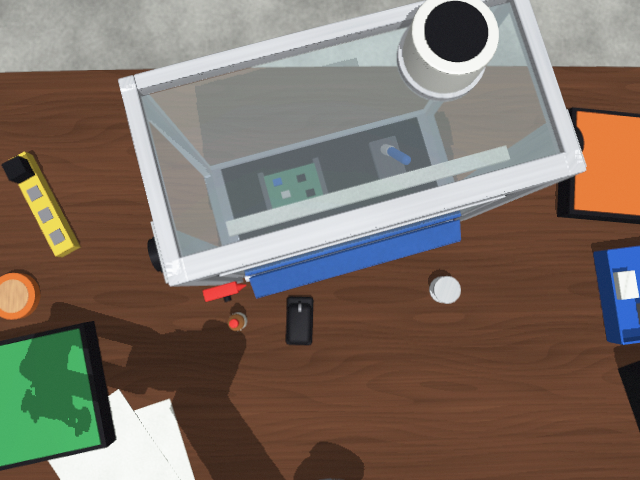

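View pics/wrist0.png

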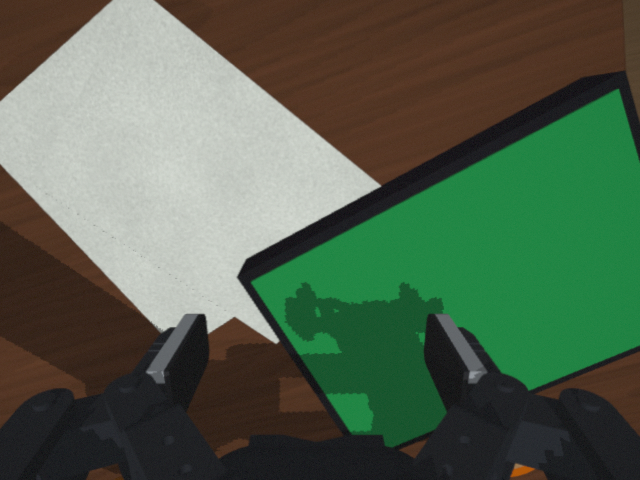

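The top view shows the blue rail running from about (255,290) to (460,235), with the red pointer at (205–247, 280–298). The mouse is at (300,320), the spool at (445,290) and the flux bottle at (237,322). The side view shows the pointer tip near (318,309). Next I'll zoom in on the pointer and the rail ends.

Run:
```python
from h import *
import pickle
out=[]
for n,(x,y,w,h) in {"top":(190,260,100,75),"side":(290,290,100,75)}.items():
    f=pickle.load(open(n+"0.pkl","rb"))
    cv2.imwrite(f"pics/z_{n}.png",cv2.resize(f["img"][y:y+h,x:x+w],None,fx=8,fy=8,interpolation=cv2.INTER_NEAREST))
    hsv=cv2.cvtColor(f["img"],cv2.COLOR_BGR2HSV)
    red=((hsv[...,0]<6)|(hsv[...,0]>174))&(hsv[...,1]>170)&(hsv[...,2]>100)
    blue=(abs(hsv[...,0].astype(int)-110)<10)&(hsv[...,1]>130)
    for nm,m in(("red",red),("blue",blue)):
        k,l,s,c=cv2.connectedComponentsWithStats(m.astype(np.uint8))
        for i in range(1,k):
            if s[i,4]>60:
                print(n,nm,s[i],c[i])
                cs,_=cv2.findContours((l==i).astype(np.uint8),0,2)
                ap=cv2.approxPolyDP(cs[0],1.5,True)[:,0]
                for p in ap: print("  ",p,bydepth(f,*p).round(3))
```

```text
top red [202 282  44  20 477] [221.80293501 290.8951782 ]
   [245 284] [0.538 0.037 1.016]
   [232 282] [0.542 0.176 0.182]
   [204 289] [0.528 0.267 0.003]
   [202 291] [0.526 0.23  0.181]
   [204 299] [0.512 0.227 0.179]
   [208 301] [0.508 0.22  0.181]
   [237 293] [0.521 0.169 0.169]
top red [229 319  10   9  72] [233.5 323. ]
   [232 319] [0.466 0.197 0.057]
   [229 325] [0.456 0.2   0.078]
   [235 327] [0.451 0.188 0.076]
   [238 321] [0.461 0.186 0.053]
top blue [ 245  213  216   85 5568] [355.15122126 256.32740661]
   [460 214] [ 0.664 -0.256  0.149]
   [370 237] [ 0.617 -0.073  0.202]
   [358 242] [ 0.613 -0.057  0.151]
   [246 272] [0.559 0.15  0.188]
   [245 274] [0.556 0.157 0.148]
   [297 262] [0.578 0.059 0.132]
   [393 234] [ 0.627 -0.125  0.148]
   [395 236] [ 0.627 -0.135  0.115]
   [253 276] [0.553 0.146 0.115]
   [250 278] [0.549 0.149 0.142]
   [256 297] [0.512 0.14  0.118]
   [457 241] [ 0.614 -0.259  0.114]
   [460 239] [ 0.618 -0.264  0.119]
   [459 220] [ 0.653 -0.255  0.143]
   [423 229] [ 0.636 -0.185  0.143]
   [419 228] [ 0.64  -0.179  0.133]
   [459 216] 
[... 1323 characters left out ...]
 [ 0.482 -0.624  0.047]
   [497   3] [ 0.537 -0.618  0.045]
   [495   0] [ 0.549 -0.661  0.003]
   [471   0] [ 0.591 -0.611  0.03 ]
side blue [308  82  62 223 588] [337.28741497 198.09013605]
   [369  82] [ 0.66  -0.255  0.147]
   [310 291] [0.56  0.138 0.151]
   [309 304] [0.552 0.156 0.145]
   [366  99] [ 0.649 -0.221  0.146]
side blue [ 313   87   79  226 5315] [352.81411101 202.38965193]
   [373  87] [ 0.65  -0.253  0.14 ]
   [313 304] [0.55  0.148 0.114]
   [315 306] [0.545 0.149 0.113]
   [317 303] [0.542 0.147 0.138]
   [320 303] [0.537 0.145 0.14 ]
   [323 309] [0.531 0.147 0.114]
   [335 312] [0.511 0.143 0.118]
   [391 103] [ 0.611 -0.254  0.114]
   [391  98] [ 0.616 -0.263  0.115]
```

```bash
python3 -c "
import cv2,numpy as np
a=cv2.imread('pics/z_top.png');b=cv2.imread('pics/z_side.png');cv2.imwrite('pics/zz.png',cv2.resize(np.hstack([a,b]),(800,300)))"
```

```text
(no output)
```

View pics/z_top.png

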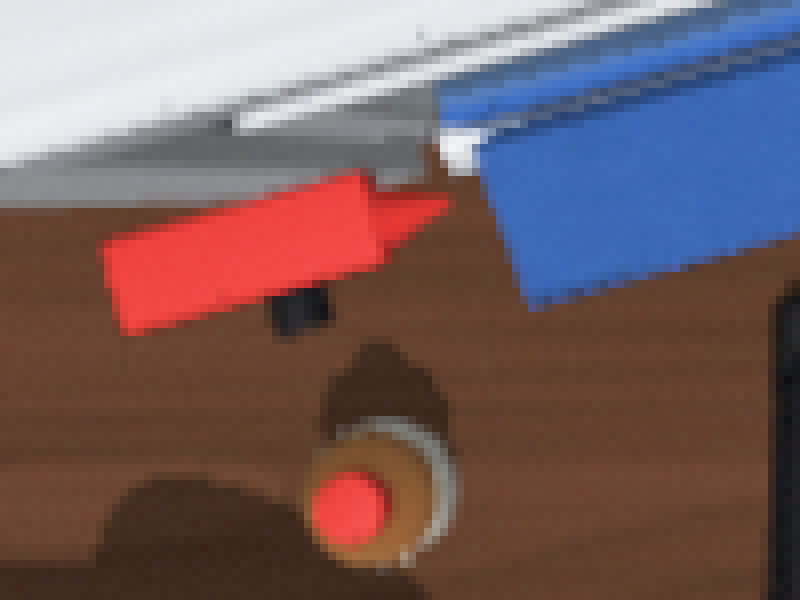

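View pics/z_side.png

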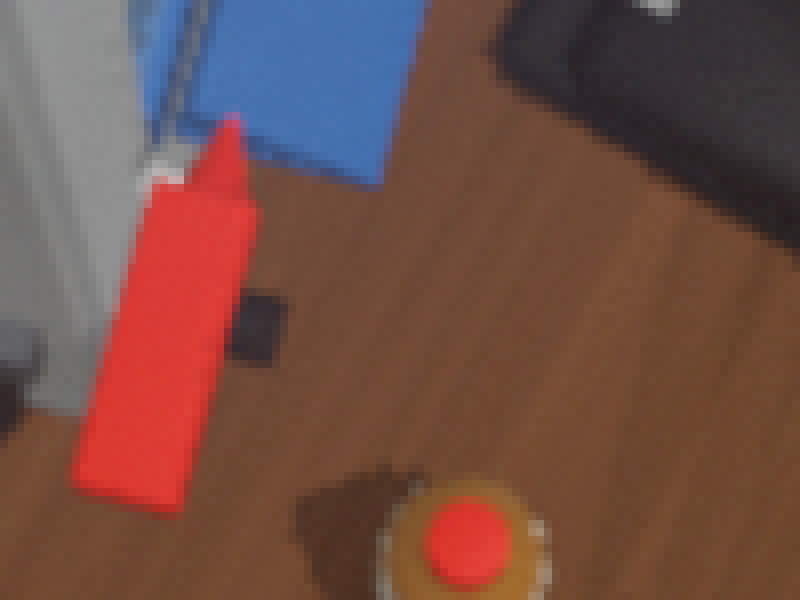

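Run:
```python
from h import *
import pickle
T=pickle.load(open("top0.pkl","rb"));S=pickle.load(open("side0.pkl","rb"))
def tri(a,b):
    o1,d1=ray(T,*a);o2,d2=ray(S,*b)
    t=np.linalg.lstsq(np.c_[d1,-d2],o2-o1,rcond=None)[0]
    p,q=o1+t[0]*d1,o2+t[1]*d2; return ((p+q)/2).round(4),np.linalg.norm(p-q).round(4)
print("tip",tri((246,285),(319,304)))
print("tip z by stereo neighbours",tri((246,285.5),(319,303.5)),tri((246.5,285),(318.5,304.5)))
print("clamp corners top/side far-left front",tri((204.7,301),(312,353.7)), "front near tip",tri((237.5,292.5),(321.8,315.5)),)
L=tri((256.2,297.8),(336.8,312.8));Rr=tri((460,241),(391,104));print("lip L,R",L,Rr,np.linalg.norm(L[0]-Rr[0]))
# depth clouds
for f,n in((T,"top"),(S,"side")):
    hsv=cv2.cvtColor(f["img"],cv2.COLOR_BGR2HSV)
    red=((hsv[...,0]<6)|(hsv[...,0]>174))&(hsv[...,1]>170)
    blue=(abs(hsv[...,0].astype(int)-110)<10)&(hsv[...,1]>130)
    k=np.ones((3,3),np.uint8)
    P=np.array([bydepth(f,u,v) for v,u in np.argwhere(cv2.erode(red.astype(np.uint8),k))]);P=P[(P[:,2]>.1)&(P[:,2]<.3)]
    print(n,"clamp z med",np.median(P[:,2]),len(P))
    P=np.array([bydepth(f,u,v) for v,u in np.argwhere(cv2.erode(blue.astype(np.uint8),k))]);P=P[(P[:,2]>.07)&(P[:,2]<.3)&(P[:,1]>-.4)]
    A=np.c_[P[:,:2],np.ones(len(P))]; 
    for _ in range(3):
        c=np.linalg.lstsq(A,P[:,2],rcond=None)[0]; r=abs(A@c-P[:,2]); A,P=A[r<.006],P[r<.006]
    g=np.hypot(*c[:2]);print(n,"rail slope",np.degrees(np.arctan(g)),"yaw",np.degrees(np.arctan2(c[1],c[0])),"z",np.percentile(P[:,2],[0.5,2,50,98,99.5]))
    # mouse & others
for nm,p,z in(("mouse",(300,320),.034),("spool",(445,290),.04),("flux",(235,323),.075)): print(nm,onz(T,*p,z).round(3))
```

```text
tip (array([0.5352, 0.1523, 0.17  ]), np.float64(0.001))
tip z by stereo neighbours (array([0.5347, 0.152 , 0.1735]), np.float64(0.0)) (array([0.5356, 0.1523, 0.1644]), np.float64(0.0))
clamp corners top/side far-left front (array([0.5067, 0.226 , 0.1766]), np.float64(0.003)) front near tip (array([0.5218, 0.167 , 0.176 ]), np.float64(0.0012))
lip L,R (array([0.5091, 0.1409, 0.1072]), np.float64(0.002)) (array([ 0.6195, -0.2837,  0.0584]), np.float64(0.0011)) 0.4414235607667538
top clamp z med 0.18069719985527188 353
top rail slope 34.112162617310695 yaw 14.452669521061026 z [0.11721813 0.11869639 0.1330264  0.14826942 0.14991255]
side clamp z med 0.1795238860278764 472
side rail slope 35.15105817158325 yaw 14.542974404733451 z [0.11543171 0.11689788 0.13024777 0.14348957 0.14616864]
mouse [0.459 0.057 0.034]
spool [ 0.516 -0.253  0.04 ]
flux [0.459 0.188 0.075]
```

```bash
cat >> h.py <<'E'
yaw=np.radians(14.5); CX=np.array([np.cos(yaw),np.sin(yaw),0]); CY=np.array([-np.sin(yaw),np.cos(yaw),0])
def ori(pitch,s=1):  # pitch deg: + = fingers pointing up
    p=np.radians(pitch); z=CX*np.cos(p)+np.array([0,0,1])*np.sin(p); y=CY*s; x=np.cross(y,z)
    q=R.from_matrix(np.c_[x,y,z]).as_quat(); return [q[3],q[0],q[1],q[2]]
E
python3 - <<'E'
from h import *
import pickle
s=sensors.state();W=pickle.load(open("wrist0.pkl","rb"))
print("cam in tool",rot(s["ee_rot"]).T@(W["origin"]-s["tcp_pos"]))
tip=np.array([.5352,.152,.171])
edge=np.array([.5085,.142,.11]); print("tip in cab axes",tip@CX,tip@CY,"edge",edge@CX,edge@CY)
for pt in(0,-10,-20):
  for sg in(1,-1):
    for dy in (0,-.05,.05):
      m=np.array([.563,-.06,0])+CY*dy
      r=[]
      for back,z in((-.12,.085),(.02,.085),(.02,.2)):
        p=m+CX*back+np.array([0,0,z]); q=kinematics.ik(p,ori(pt,sg)); r.append(None if q is None else np.round(q,2))
      print(pt,sg,dy,r, rot(ori(pt,sg))[:,0].round(2))
E
```

```text
cam in tool [ 0.08076676  0.00022744 -0.16526546]
tip in cab axes 0.5562103777466384 0.013155063167535314 edge 0.5278570357079984 0.01015873287200783
0 1 0 [None, None, None] [ 0.  0. -1.]
0 1 -0.05 [None, None, None] [ 0.  0. -1.]
0 1 0.05 [None, None, None] [ 0.  0. -1.]
0 -1 0 [None, None, None] [-0.  0.  1.]
0 -1 -0.05 [None, None, None] [-0.  0.  1.]
0 -1 0.05 [None, None, None] [-0.  0.  1.]
-10 1 0 [None, None, None] [-0.17 -0.04 -0.98]
-10 1 -0.05 [None, None, None] [-0.17 -0.04 -0.98]
-10 1 0.05 [None, None, None] [-0.17 -0.04 -0.98]
-10 -1 0 [None, None, None] [0.17 0.04 0.98]
-10 -1 -0.05 [None, None, None] [0.17 0.04 0.98]
-10 -1 0.05 [None, None, None] [0.17 0.04 0.98]
-20 1 0 [None, None, None] [-0.33 -0.09 -0.94]
-20 1 -0.05 [None, None, None] [-0.33 -0.09 -0.94]
-20 1 0.05 [None, None, None] [-0.33 -0.09 -0.94]
-20 -1 0 [None, None, None] [0.33 0.09 0.94]
-20 -1 -0.05 [None, None, None] [0.33 0.09 0.94]
-20 -1 0.05 [None, None, None] [0.33 0.09 0.94]
```

Run:
```python
from h import *
m=np.array([.563,-.06,0])
def tr(p,pt,sg,Rz=0):
    o=R.from_quat(np.roll(ori(pt,sg),-1)); o=(o*R.from_euler('z',Rz,degrees=True)).as_quat()
    return kinematics.ik(p,[o[3],o[0],o[1],o[2]])
for Rz in(0,90,180,270):
  for pt in(-90,-75,-60,-50,-40,-30):
    r=[]
    for back in(-.1,-.03,.02):
      for z in(.09,.16):
        for dy in(-.15,0,.15):
          q=tr(m+CX*back+CY*dy+[0,0,z],pt,1,Rz); r.append('.' if q is None else 'X')
          if q is not None and back==.02 and z==.16 and dy==0: last=np.round(q,2); print(last)
    print(Rz,pt,''.join(r))
```

```text
[-0.17  0.36  1.56  0.    1.23 -1.99]
0 -90 XXXXXXXXXXXXXXXXXX
[-0.25  0.25  1.77  0.16  0.9  -2.16]
0 -75 XXXXXXXXXXXXXXXXXX
[-0.36  0.19  1.98  0.54  0.6  -2.58]
0 -60 .....X..X..X..X.XX
0 -50 X.....XX.....X....
[-0.55  0.26  2.27  1.69  0.59  2.41]
0 -40 X..X..X..X..X..XX.
0 -30 X..X..X..X..X..X..
[-0.17  0.36  1.56  0.    1.23 -0.42]
90 -90 XXXXXXXXXXXXXXXXXX
[-0.25  0.25  1.77  0.16  0.9  -0.59]
90 -75 XXXXXXXXXXXXXXXXXX
[-0.36  0.19  1.98  0.54  0.6  -1.01]
90 -60 XX.XXXXXXXXXXXXXXX
[-0.46  0.2   2.13  1.08  0.49 -1.61]
90 -50 X..XX.XX.XXXXX.XXX
[-0.55  0.26  2.27  1.69  0.59 -2.31]
90 -40 X..X..X..X..X..XX.
90 -30 ...X.....X.....X..
[-0.17  0.36  1.56  0.    1.23  1.15]
180 -90 XXXXXXXXXXXXXXXXXX
[-0.25  0.25  1.77  0.16  0.9   0.98]
180 -75 XXXXXXXXXXXXXXXXXX
[-0.36  0.19  1.98  0.54  0.6   0.56]
180 -60 XX.XXXXXXXXXXXXXXX
[-0.46  0.2   2.13  1.08  0.49 -0.04]
180 -50 X..XX.XX.XXXXX.XXX
[-0.55  0.26  2.27  1.69  0.59 -0.73]
180 -40 X..X..X..X..X..XX.
180 -30 X..X..X..X..X..X..
270 -90 XX.XX.X..X..X..X..
[-0.25  0.25  1.77  0.16  0.9   2.55]
270 -75 XX.XX.XX.XX.XX.XX.
[-0.36  0.19  1.98  0.54  0.6   2.13]
270 -60 XX.XXXXXXXXXXXXXXX
[-0.46  0.2   2.13  1.08  0.49  1.54]
270 -50 X..XX.XX.XXXXX.XXX
[-0.55  0.26  2.27  1.69  0.59  0.84]
270 -40 X..X..X..X..X..XX.
270 -30 X..X..X..X..X..X..
```

```bash
cat >> h.py <<'E'
def ori2(head,pitch,s=-1): # head deg world heading
    h,p=np.radians([head,pitch]); z=np.array([np.cos(h)*np.cos(p),np.sin(h)*np.cos(p),np.sin(p)]); y=s*np.array([-np.sin(h),np.cos(h),0])
    q=R.from_matrix(np.c_[np.cross(y,z),y,z]).as_quat(); return [q[3],q[0],q[1],q[2]]
E
python3 - <<'E'
from h import *
mid=np.array([.5615,-.0625,0])  # edge middle
for dy in(.12,.05,0,-.05,-.1,-.15,-.18):
  res=[]
  for head in range(-60,95,10):
    for pt in(0,-10,-20,-25,-30,-35,-40,-45,-50):
      ok=True
      for z in(.08,.2):
        for back in (0.012,-.06):
          d=np.array([np.cos(np.radians(head)),np.sin(np.radians(head)),0])
          p=mid+CY*dy+(d*back)+[0,0,z]
          if kinematics.ik(p,ori2(head,pt)) is None: ok=False
        if not ok: break
      if ok: res.append((head,pt)); break
  print(dy,res)
E
```

```text
0.12 [(-60, 0), (-50, -30), (40, -50), (50, 0), (60, 0), (70, 0), (80, 0), (90, 0)]
0.05 [(-60, -20), (30, -50), (40, 0), (50, 0), (60, 0), (70, 0), (80, 0), (90, 0)]
0 [(-60, -35), (20, -50), (30, -40), (40, 0), (50, 0), (60, 0), (70, 0), (80, 0), (90, 0)]
-0.05 [(10, -50), (20, -45), (30, 0), (40, 0), (50, 0), (60, 0), (70, 0), (80, 0), (90, 0)]
-0.1 [(-30, -50), (0, -50), (10, -45), (20, -30), (30, 0), (40, 0), (50, 0), (60, 0), (70, 0), (80, 0), (90, 0)]
-0.15 [(-60, 0), (-30, -50), (-20, -50), (-10, -50), (0, -45), (10, -35), (20, 0), (30, 0), (40, 0), (50, 0), (60, 0), (70, 0), (80, 0), (90, 0)]
-0.18 [(-60, 0), (-50, -30), (-30, -50), (-20, -50), (-10, -45), (0, -40), (10, -25), (20, 0), (30, 0), (40, 0), (50, 0), (60, 0), (70, 0), (80, 0), (90, 0)]
```

Run:
```python
from h import *
mid=np.array([.5615,-.0625,0])
print(sensors.state()["t"])
for dy in(-.03,-.05,-.08):
 for head in(28,32,36,42):
  for pt in(-8,-12,-16):
   d=np.array([np.cos(np.radians(head)),np.sin(np.radians(head)),0]);o=[]
   for back,z in((-.10,.08),(.012,.08),(.012,.17),(-.1,.17)):
    q=kinematics.ik(mid+CY*dy+d*back+[0,0,z],ori2(head,pt)); o.append(None if q is None else np.round(q,2).tolist())
   print(dy,head,pt,*[x for x in o])
for p in((.14,.40,.3),(.4,0,.3),(.38,-.15,.3)): print(p,[kinematics.ik(p,ori2(h,-90)) is not None and np.round(kinematics.ik(p,ori2(h,-90)),2) for h in(70,0,-30)])
```

```text
0.15
-0.03 28 -8 None None None None
-0.03 28 -12 None None None None
-0.03 28 -16 None None [-0.94, 0.65, 2.31, 1.66, 1.27, -1.38] None
-0.03 32 -8 [-1.27, 1.02, 2.27, 1.34, 1.39, -1.72] [-0.97, 1.02, 2.27, 1.63, 1.44, -1.72] [-0.97, 0.79, 2.28, 1.6, 1.43, -1.49] [-1.27, 0.79, 2.28, 1.31, 1.45, -1.5]
-0.03 32 -12 [-1.26, 0.95, 2.28, 1.35, 1.34, -1.66] [-0.96, 0.95, 2.28, 1.64, 1.37, -1.66] [-0.96, 0.72, 2.27, 1.59, 1.36, -1.41] [-1.26, 0.72, 2.27, 1.3, 1.4, -1.42]
-0.03 32 -16 [-1.24, 0.88, 2.28, 1.35, 1.29, -1.6] [-0.94, 0.88, 2.28, 1.64, 1.29, -1.59] [-0.94, 0.64, 2.25, 1.57, 1.28, -1.32] [-1.24, 0.64, 2.26, 1.29, 1.35, -1.34]
-0.03 36 -8 [-1.24, 0.99, 2.19, 1.28, 1.42, -1.61] [-0.97, 1.0, 2.21, 1.55, 1.43, -1.63] [-0.97, 0.78, 2.22, 1.52, 1.44, -1.42] [-1.24, 0.78, 2.2, 1.25, 1.48, -1.41]
-0.03 36 -12 [-1.23, 0.93, 2.2, 1.28, 1.37, -1.56] [-0.96, 0.93, 2.21, 1.55, 1.36, -1.58] [-0.96, 0.71, 2.21, 1.5, 1.37, -1.34] [-1.23, 0.71, 2.19, 1.24, 1.43, -1.34]
-0.03 36 -16 [-1.22, 0.86, 2.21, 1.28, 1.31, -1.5] [-0.95, 0.87, 2.22, 1.55, 1.29, -1.51] [-0.95, 0.65, 2.19, 1.48, 1.31, -1.26] 
[... 4250 characters left out ...]
32] [-0.99, 0.9, 2.02, 1.37, 1.4, -1.35] [-0.99, 0.72, 2.01, 1.35, 1.44, -1.16] [-1.21, 0.73, 1.96, 1.15, 1.54, -1.15]
-0.08 42 -16 [-1.2, 0.85, 1.98, 1.15, 1.41, -1.27] [-0.98, 0.85, 2.02, 1.36, 1.34, -1.29] [-0.98, 0.67, 2.0, 1.32, 1.38, -1.1] [-1.2, 0.68, 1.96, 1.13, 1.49, -1.1]
(0.14, 0.4, 0.3) [array([1.13, 0.03, 1.63, 0.  , 1.48, 1.48]), False, False]
(0.4, 0, 0.3) [array([-0.11, -0.01,  1.67,  0.  ,  1.48,  0.24]), array([-0.11, -0.01,  1.67,  0.  ,  1.48,  1.47]), array([-0.11, -0.01,  1.67, -0.  ,  1.48,  1.99])]
(0.38, -0.15, 0.3) [array([-0.48,  0.  ,  1.66,  0.  ,  1.48, -0.13]), array([-0.48,  0.  ,  1.66,  0.  ,  1.48,  1.09]), array([-0.48,  0.  ,  1.66, -0.  ,  1.48,  1.61])]
```

```bash
cat >> h.py <<'E'
HEAD,PT=36,-14
O=ori2(HEAD,PT); D=np.array([np.cos(np.radians(HEAD)),np.sin(np.radians(HEAD)),0])
E0=np.array([.5615,-.0625,0])+CY*-.05
def P(back,z): return E0+D*back+np.array([0,0,z])
E
python3 - <<'E'
from h import *
import pickle
manip.move_j([1.13,-.02,1.63,0,1.5,-.07])
manip.move_j([-1.2,-.02,1.63,0,1.5,-.07])
eoat.gripper_to(0.0,20)
manip.reach(P(-.11,.2),O)
s=sensors.state(); print(s["t"],s["tcp_pos"],P(-.11,.2),s["joints"].round(2),s["ft_force"],s["finger_gap"])
for n in("wrist","side"):
    f=optics.grab_frame(n); cv2.imwrite(f"pics/{n}1.png",f["img"]); pickle.dump(f,open(n+"1.pkl","wb"))
E
```

```text
5.7083 [ 0.4850299  -0.17592226  0.20006004] [ 0.48502713 -0.17556376  0.2       ] [-1.25  0.61  2.12  1.19  1.46 -1.18] [-0.53351927  0.21863785  0.63201798] -0.00015289995578860344
```

View pics/wrist1.png

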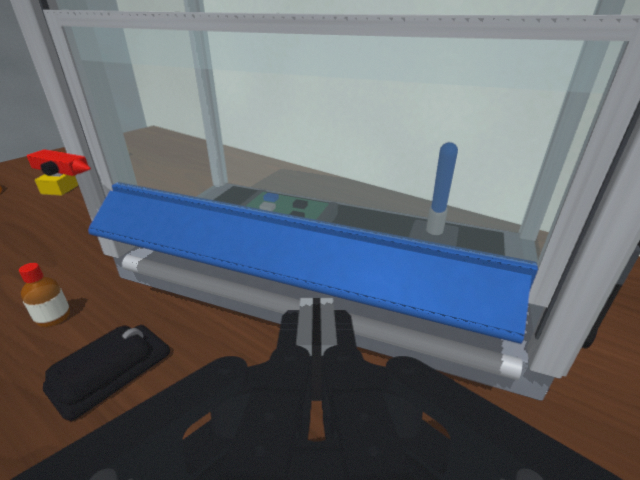

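View pics/side1.png

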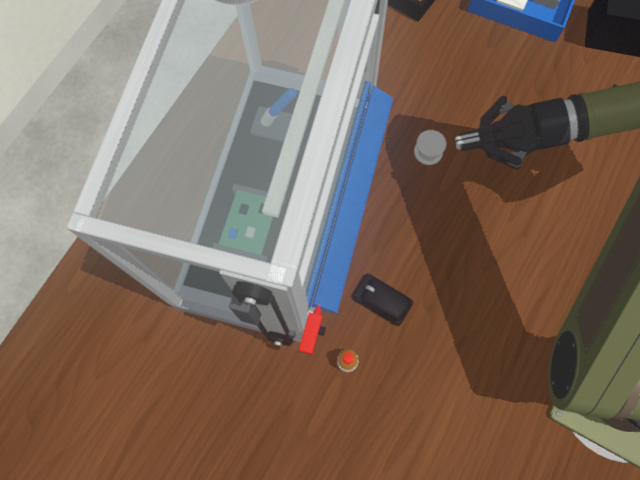

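Run:
```python
from h import *
import pickle
W=pickle.load(open("wrist1.pkl","rb"));T=pickle.load(open("top0.pkl","rb"));S=pickle.load(open("side0.pkl","rb"))
cv2.imwrite("pics/zw.png",cv2.resize(W["img"][140:270,20:190],None,fx=4.5,fy=4.5,interpolation=cv2.INTER_NEAREST))
def tri(*a):
    A=np.zeros((3,3));b=np.zeros(3)
    for f,p in a:
        o,d=ray(f,*p);d/=np.linalg.norm(d);M=np.eye(3)-np.outer(d,d);A+=M;b+=M@o
    return np.linalg.solve(A,b).round(4)
print("tip W+T",tri((W,(90,166)),(T,(246,285))),"W+S",tri((W,(90,166)),(S,(319,304))),"all",tri((W,(90,166)),(T,(246,285)),(S,(319,304))))
print("lipL",tri((W,(91.5,234)),(T,(256.2,297.5))),"lipR",tri((W,(525,337)),(T,(459,241))))
c0=E0
def cab(p): q=p-np.array([.5615,-.0625,0]); return np.r_[q@CX,q@CY,p[2]].round(3)
for uv in((80,166),(60,162),(100,233),(300,283),(500,328),(120,187),(300,228),(530,266),(150,264),(230,287),(420,342),(450,350),(230,276),(230,295),(230,305),(140,260),(130,262),(512,365)): print(uv,cab(bydepth(W,*uv)))
```

```text
tip W+T [0.5358 0.1516 0.1762] W+S [0.5352 0.1526 0.1757] all [0.5353 0.1522 0.1757]
lipL [0.5107 0.1409 0.1099] lipR [ 0.6146 -0.2642  0.1166]
(80, 166) [0.025 0.223 0.176]
(60, 162) [0.019 0.242 0.18 ]
(100, 233) [-0.     0.193  0.116]
(300, 283) [ 0.001 -0.034  0.115]
(500, 328) [ 0.003 -0.194  0.118]
(120, 187) [0.046 0.201 0.147]
(300, 228) [ 0.046 -0.016  0.142]
(530, 266) [ 0.046 -0.208  0.149]
(150, 264) [0.046 0.19  0.046]
(230, 287) [0.044 0.073 0.046]
(420, 342) [ 0.042 -0.141  0.043]
(450, 350) [ 0.042 -0.169  0.044]
(230, 276) [0.062 0.085 0.046]
(230, 295) [0.039 0.071 0.039]
(230, 305) [0.051 0.083 0.009]
(140, 260) [0.049 0.208 0.046]
(130, 262) [0.042 0.219 0.044]
(512, 365) [ 0.044 -0.222  0.045]
```

View pics/zw.png

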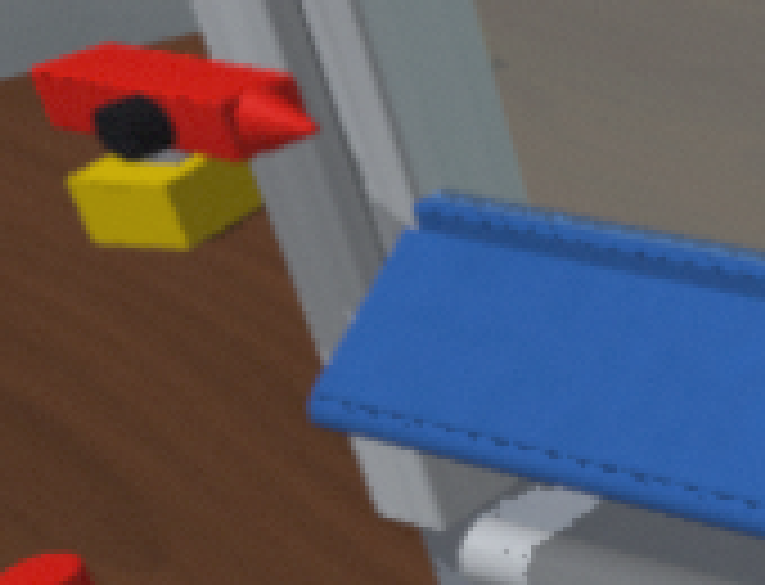

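Wrist view: pointer tip at (90,168), left end of the lip at (89,233). The grey sill tube is low (z ≤ 46 mm) and starts 39 mm behind the lip edge, so there is room under the lip. I'll go in below the lip and feel upwards for contact.

Run:
```python
from h import *
import pickle
manip.move_linear(P(-.11,.078),max_speed=.12)
f0=sensors.state()["ft_force"]
manip.move_linear(P(.017,.078),max_speed=.06)
s=sensors.state();print(s["t"],s["tcp_pos"],s["ft_force"]-f0)
f0=s["ft_force"]
z=.078
for i in range(16):
    z+=.002; manip.move_linear(P(.017,z),max_speed=.02)
    s=sensors.state();f=s["ft_force"]-f0;print(round(z,3),s["tcp_pos"][2].round(4),f.round(2))
    if f[2]<-2.0: break
print(s["t"])
for n in("wrist","side"):
    f=optics.grab_frame(n); cv2.imwrite(f"pics/{n}2.png",f["img"]); pickle.dump(f,open(n+"2.pkl","wb"))
```

```text
9.2417 [ 0.58771288 -0.10118144  0.07798519] [-1.50064389 -0.79088264  0.76018188]
0.08 0.0801 [ 2.29  0.99 -1.15]
0.082 0.0822 [ 2.11  1.25 -0.68]
0.084 0.0841 [ 1.42  0.87 -0.06]
0.086 0.0861 [ 1.53  0.6  -0.02]
0.088 0.0881 [ 1.54  0.75 -0.98]
0.09 0.0901 [ 1.81  1.18 -1.38]
0.092 0.0921 [ 1.77  1.02 -0.61]
0.094 0.0941 [ 2.06  1.53 -0.17]
0.096 0.0961 [ 1.79 -0.05 -0.8 ]
0.098 0.0981 [ 1.87  0.79 -0.43]
0.1 0.1001 [ 1.6   0.97 -0.67]
0.102 0.1021 [ 2.31  0.93 -0.69]
0.104 0.1041 [ 2.21  1.46 -1.33]
0.106 0.1061 [ 1.54  0.62 -0.56]
0.108 0.1081 [ 1.53  0.14 -0.06]
0.11 0.1101 [ 2.32  0.66 -0.37]
13.2417
```

View pics/wrist2.png

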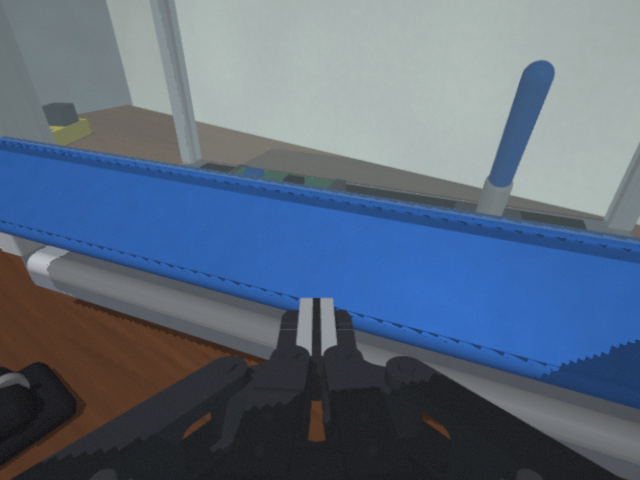

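Run:
```python
from h import *
import pickle
W=pickle.load(open("wrist2.pkl","rb"));S=pickle.load(open("side2.pkl","rb"))
W1=pickle.load(open("wrist1.pkl","rb"))
def cab(p): q=p-np.array([.5615,-.0625,0]); return np.r_[q@CX,q@CY,p[2]].round(3)
print("tcp cab",cab(sensors.state()["tcp_pos"]))
for uv in((307,301),(328,301),(307,330),(307,345),(290,315),(290,340),(280,305),(280,295),(345,305),(360,316),(400,325),(240,260),(240,288),(260,295),(200,278)): print(uv,cab(bydepth(W,*uv)), W["depth"][uv[1],uv[0]])
for v in(300,310,330): print(v,W1["depth"][v,307])
cv2.imwrite("pics/zs.png",cv2.resize(S["img"][60:210,300:500],None,fx=4,fy=4,interpolation=cv2.INTER_NEAREST))
```

```text
tcp cab [ 0.016 -0.044  0.11 ]
(307, 301) [-0.009 -0.049  0.128] 0.1508988
(328, 301) [-0.007 -0.057  0.129] 0.15004636
(307, 330) [-0.028 -0.057  0.133] 0.13050307
(307, 345) [-0.036 -0.061  0.136] 0.12185356
(290, 315) [-0.016 -0.045  0.126] 0.14759926
(290, 340) [-0.031 -0.052  0.13 ] 0.13182072
(280, 305) [-0.001 -0.032  0.114] 0.17061098
(280, 295) [ 0.003 -0.031  0.117] 0.17188321
(345, 305) [ 0.004 -0.061  0.119] 0.16221918
(360, 316) [ 0.002 -0.069  0.118] 0.1587691
(400, 325) [ 0.002 -0.086  0.118] 0.15404096
(240, 260) [ 0.011 -0.006  0.125] 0.18197778
(240, 288) [ 0.001 -0.011  0.116] 0.17720264
(260, 295) [ 0.001 -0.021  0.115] 0.17440692
(200, 278) [0.001 0.012 0.116] 0.1841355
300 0.15239222
310 0.14441764
330 0.13016601
```

View pics/zs.png

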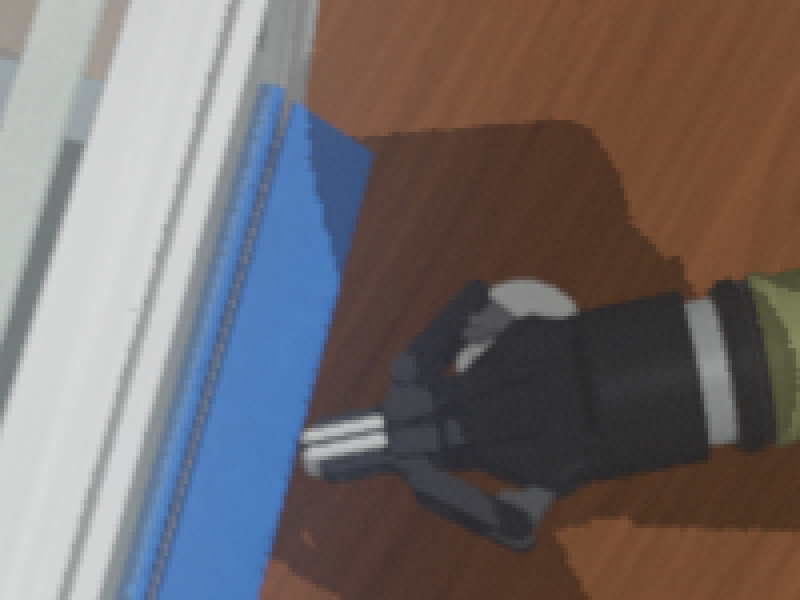

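Run:
```python
from h import *
import pickle
W=pickle.load(open("wrist2.pkl","rb"));S=pickle.load(open("side2.pkl","rb"))
s=sensors.state();t=s["tcp_pos"];Rt=rot(s["ee_rot"])
def cab(p): q=p-np.array([.5615,-.0625,0]); return np.r_[q@CX,q@CY,p[2]].round(3)
print("tool z",Rt[:,2].round(3),"wanted",rot(O)[:,2].round(3))
for uv in((376,170),(380,169),(390,167),(400,166)):
    p=bydepth(S,*uv);print("side",uv,cab(p),"tool",(Rt.T@(p-t)).round(4), "at z=.115",cab(onz(S,*uv,.115)))
for uv in((307,300),(328,300),(307,320),(307,345)):
    p=bydepth(W,*uv);print("wrist",uv,"tool",(Rt.T@(p-t)).round(4))
print("cam in tool",Rt.T@(W["origin"]-t))
p=np.array([.5615,-.0625,0])
# project tcp + tip to wrist, side
def proj(f,X):
    F=240/np.tan(np.radians(f["vfov"])/2);c=rot(f["attitude"]).T@(X-f["origin"]);a=c[:2]/c[2];a=a*(1+f["k1"]*(a@a));return a*F+[f["cx"],f["cy"]]
for zt in(-.019,-.011,0,.008): print(zt,proj(W,t+Rt[:,2]*zt),proj(S,t+Rt[:,2]*zt))
```

```text
tool z [ 0.785  0.57  -0.242] wanted [ 0.785  0.57  -0.242]
side (376, 170) [-0.005 -0.054  0.123] tool [ 0.0074  0.0016 -0.0252] at z=.115 [-0.004 -0.057  0.115]
side (380, 169) [-0.011 -0.055  0.129] tool [ 0.0118  0.0001 -0.033 ] at z=.115 [-0.011 -0.061  0.115]
side (390, 167) [-0.028 -0.062  0.131] tool [ 0.009   0.0011 -0.0508] at z=.115 [-0.027 -0.069  0.115]
side (400, 166) [-0.044 -0.07   0.129] tool [ 0.0022  0.002  -0.068 ] at z=.115 [-0.044 -0.076  0.115]
wrist (307, 300) tool [ 0.0119 -0.0041 -0.0282]
wrist (328, 300) tool [ 0.0116  0.0044 -0.0276]
wrist (307, 320) tool [ 0.0117 -0.0037 -0.0436]
wrist (307, 345) tool [ 0.0117 -0.0034 -0.0594]
cam in tool [ 0.08142445 -0.0003987  -0.16468593]
-0.019 [317.06088508 315.03817923] [373.42779363 173.0576932 ]
-0.011 [317.01318846 306.31045951] [369.08078132 173.95916983]
0 [316.95414524 295.50427694] [363.12459087 175.1945777 ]
0.008 [316.91531212 288.39564273] [358.80802175 176.09006287]
```

Run:
```python
from h import *
import pickle
S=pickle.load(open("side1.pkl","rb"));W0=pickle.load(open("wrist0.pkl","rb"));W1=pickle.load(open("wrist1.pkl","rb"))
Rt=rot(O);t=P(-.11,.2)
im=S["img"][110:170,440:520];cv2.imwrite("pics/zs1.png",cv2.resize(im,None,fx=9,fy=9,interpolation=cv2.INTER_NEAREST))
for u in range(454,476,2):
    p=bydepth(S,u,142);print(u,p.round(3),(Rt.T@(p-t)).round(4))
s0=np.array([0.17393662, 0.54728533, 0.20846982]);R0=rot([-2.45436636e-04,1.53298959e-01,9.88179319e-01,-1.00118597e-03])
for uv in((190,312),(195,318),(195,325),(180,340),(445,320)):
    p=bydepth(W0,*uv);print("w0",uv,(R0.T@(p-s0)).round(4))
for v in range(290,306,2): p=bydepth(W1,307,v);print("w1",v,(Rt.T@(p-t)).round(4))
```

```text
454 [ 0.478 -0.302 -0.002] [-0.2151  0.0983 -0.0291]
456 [ 0.466 -0.186  0.212] [ 0.0062 -0.0022 -0.0238]
458 [ 0.463 -0.185  0.218] [ 0.0116 -0.0054 -0.0267]
460 [ 0.46  -0.187  0.217] [ 0.0104 -0.0056 -0.0299]
462 [ 0.458 -0.19   0.215] [ 0.0069 -0.0047 -0.0332]
464 [ 0.455 -0.19   0.217] [ 0.009  -0.0064 -0.0362]
466 [ 0.452 -0.19   0.22 ] [ 0.0108 -0.0079 -0.0392]
468 [ 0.449 -0.192  0.22 ] [ 0.0098 -0.0082 -0.0423]
470 [ 0.446 -0.197  0.214] [ 0.0028 -0.0059 -0.0459]
472 [ 0.443 -0.197  0.216] [ 0.004  -0.0071 -0.0489]
474 [ 0.44  -0.197  0.219] [ 0.0065 -0.009  -0.0519]
w0 (190, 312) [-0.123  -0.1393  0.207 ]
w0 (195, 318) [ 0.0111 -0.0441 -0.0427]
w0 (195, 325) [ 0.011  -0.0427 -0.0474]
w0 (180, 340) [ 0.0114 -0.0445 -0.0575]
w0 (445, 320) [ 0.0109  0.0473 -0.044 ]
w1 290 [-0.1039 -0.0104  0.2231]
w1 292 [-0.1047 -0.0104  0.2197]
w1 294 [-0.1053 -0.0103  0.2159]
w1 296 [-0.1059 -0.0102  0.2121]
w1 298 [ 0.0117 -0.0038 -0.0262]
w1 300 [ 0.0114 -0.0038 -0.0275]
w1 302 [ 0.0119 -0.0037 -0.0302]
w1 304 [ 0.0115 -0.0037 -0.0311]
```

View pics/zs1.png

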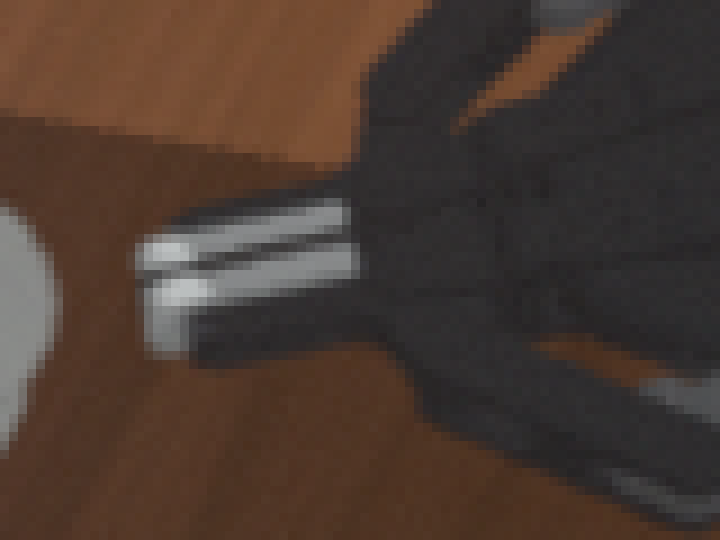

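Both cameras put the closed fingertips at about −25 mm along the tool's z axis, where the sheet says +8 mm. So the tips stopped just short of the lip without touching it. I'll trust the cameras, back off, drop down and go in about 33 mm deeper.

Run:
```python
from h import *
import pickle
for b in(-.01,.05):
  for z in(.072,.16): print(b,z,kinematics.ik(P(b,z),O) is not None)
manip.move_linear(P(-.015,.11),max_speed=.08)
manip.move_linear(P(-.015,.072),max_speed=.08)
manip.move_linear(P(.05,.072),max_speed=.06)
s=sensors.state();print(s["t"],s["tcp_pos"],s["ft_force"])
for n in("wrist",):
    f=optics.grab_frame(n); cv2.imwrite(f"pics/{n}3.png",f["img"]); pickle.dump(f,open(n+"3.pkl","wb"))
```

```text
-0.01 0.072 True
-0.01 0.16 True
0.05 0.072 True
0.05 0.16 True
15.75 [ 0.61437475 -0.08176108  0.07197673] [-0.05268609 -0.33493306  0.53887516]
```

View pics/wrist3.png

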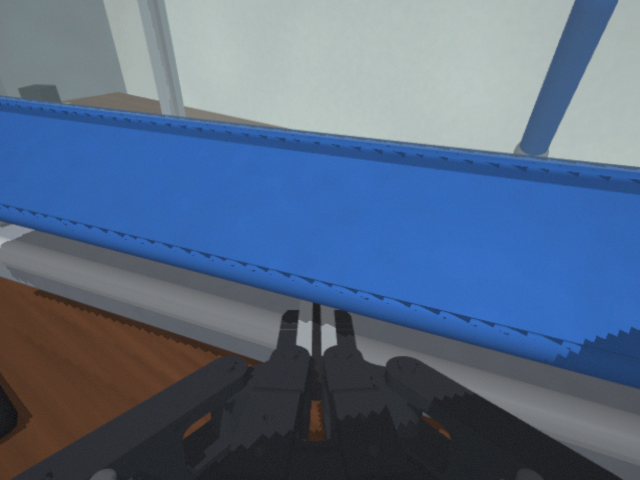

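The lip now covers the fingertips (the visible tip ends at row 302), so they are underneath it. Next I'll raise in small steps until there is contact.

Run:
```python
from h import *
import pickle
f0=sensors.state()["ft_force"]
z=.072;F=[]
for i in range(14):
    z+=.002; manip.move_linear(P(.05,z),max_speed=.025)
    s=sensors.state();f=s["ft_force"]-f0;print(round(z,3),f.round(2));F.append(f[2])
    if len(F)>1 and F[-1]<-2.3 and F[-2]<-2.3: break
print(s["t"])
f=optics.grab_frame("wrist"); cv2.imwrite("pics/wrist4.png",f["img"]); pickle.dump(f,open("wrist4.pkl","wb"))
```

```text
0.074 [ 0.53 -0.11  0.6 ]
0.076 [-0.08  0.    0.54]
0.078 [0.24 0.38 0.88]
0.08 [ 0.36 -0.88  1.06]
0.082 [0.68 0.49 1.04]
0.084 [ 0.25 -0.24  0.58]
0.086 [-0.21  0.21 -0.48]
0.088 [ 0.06 -0.3  -1.11]
0.09 [-1.08 -1.03  0.01]
0.092 [-0.99  0.03 -1.67]
0.094 [-0.7  -0.74  0.12]
0.096 [0.49 0.22 0.38]
0.098 [-0.41 -0.41 -0.49]
0.1 [ 0.18 -0.25 -0.83]
19.3
```

View pics/wrist4.png

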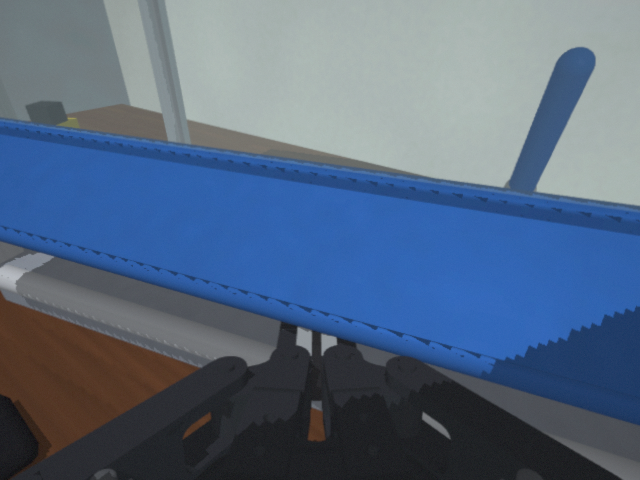

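```bash
cat >> h.py <<'E'
def cab(p): q=p-np.array([.5615,-.0625,0]); return np.r_[q@CX,q@CY,p[2]]
def railz(f): # mean height of sloping face where it passes cab x=0.02
    hsv=cv2.cvtColor(f["img"],cv2.COLOR_BGR2HSV)
    b=cv2.erode(((abs(hsv[...,0].astype(int)-110)<10)&(hsv[...,1]>130)).astype(np.uint8),np.ones((5,5)))
    q=np.array([cab(bydepth(f,u,v)) for v,u in np.argwhere(b)[::7] if f["depth"][v,u]>0])
    q=q[(q[:,0]>.008)&(q[:,0]<.034)&(abs(q[:,1])<.2)]
    r=q[:,2]-(q[:,0]-.02)*np.tan(np.radians(35)); 
    return np.median(r).round(4),r.std().round(4),len(r)
E
python3 - <<'E'
from h import *
import pickle
for n in("wrist1","wrist2","wrist3","wrist4","top0","side0","side2"): print(n,railz(pickle.load(open(n+".pkl","rb"))))
W=pickle.load(open("wrist4.pkl","rb"))
for uv in((288,340),(305,345),(330,345),(303,335)): print(cab(bydepth(W,*uv)).round(3))
E
```

```text
wrist1 (np.float64(0.1307), np.float64(0.0008), 2044)
wrist2 (np.float64(0.1308), np.float64(0.0008), 6118)
wrist3 (np.float64(0.1307), np.float64(0.0007), 8024)
wrist4 (np.float64(0.1467), np.float64(0.0007), 7916)
top0 (np.float64(0.1305), np.float64(0.0016), 400)
side0 (np.float64(0.1303), np.float64(0.0019), 475)
side2 (np.float64(0.1304), np.float64(0.0017), 444)
[-0.001 -0.04   0.12 ]
[-0.006 -0.048  0.126]
[-0.003 -0.056  0.126]
[-0.001 -0.045  0.124]
```

The rail face has risen 16.0 mm with the fingers, from 0.1307 to 0.1467 m, so contact was made at TCP z of about 0.084. Next I'll refine the pointer height from the earlier clear views.

Run:
```python
from h import *
import pickle
W=pickle.load(open("wrist1.pkl","rb"));T=pickle.load(open("top0.pkl","rb"));S=pickle.load(open("side0.pkl","rb"))
def tri(*a):
    A=np.zeros((3,3));b=np.zeros(3)
    for f,p in a:
        o,d=ray(f,*p);d/=np.linalg.norm(d);M=np.eye(3)-np.outer(d,d);A+=M;b+=M@o
    return np.linalg.solve(A,b).round(4)
print(tri((W,(90.2,168)),(T,(246,285))),tri((W,(90.2,168)),(S,(319,304))))
# wrist ray at vertical plane through tip (cab x)
hsv=cv2.cvtColor(W["img"],cv2.COLOR_BGR2HSV)
red=((hsv[...,0]<6)|(hsv[...,0]>174))&(hsv[...,1]>150)
red[:,:20]=0;red[230:]=0
q=[(u,v,cab(bydepth(W,u,v))) for v,u in np.argwhere(red) if W["depth"][v,u]>0]
c=np.array([x[2] for x in q]);uu=np.array([x[0] for x in q]);vv=np.array([x[1] for x in q])
ok=c[:,0]<.06
for u in range(28,92,4):
    m=ok&(uu==u)
    if m.any(): print(u,"v",vv[m].min(),vv[m].max(),"cabx",c[m,0].min().round(3),"y",np.median(c[m,1]).round(3),"z",c[m,2].min().round(4),c[m,2].max().round(4))
for f,n in((T,"top"),(S,"side")):
    # top surface: depth of clamp pixels
    h=cv2.cvtColor(f["img"],cv2.COLOR_BGR2HSV); r=((h[...,0]<6)|(h[...,0]>174))&(h[...,1]>170)
    q=np.array([cab(bydepth(f,u,v)) for v,u in np.argwhere(cv2.erode(r.astype(np.uint8),np.ones((3,3))))]);q=q[(q[:,2]>.14)&(q[:,1]>.15)]
    m=q[:,1]<.228
    print(n,"cone pts",q[m].round(3)[:12],"clamp",np.percentile(q[~m][:,2],[10,50,90]).round(4))
```

```text
[0.5357 0.1519 0.174 ] [0.5351 0.1524 0.1738]
28 v 154 160 cabx 0.018 y 0.29 z 0.1749 0.1817
32 v 153 167 cabx 0.018 y 0.286 z 0.1672 0.1816
36 v 152 168 cabx 0.018 y 0.281 z 0.1674 0.1817
40 v 151 169 cabx 0.008 y 0.272 z 0.1672 0.1817
44 v 150 162 cabx 0.012 y 0.269 z 0.1776 0.1818
48 v 150 161 cabx 0.015 y 0.266 z 0.1801 0.1818
52 v 151 161 cabx 0.018 y 0.261 z 0.1801 0.1821
56 v 151 164 cabx 0.019 y 0.253 z 0.177 0.1822
60 v 152 172 cabx 0.019 y 0.247 z 0.168 0.1822
64 v 153 172 cabx 0.019 y 0.24 z 0.169 0.182
68 v 154 174 cabx 0.018 y 0.235 z 0.1674 0.1823
72 v 155 174 cabx 0.02 y 0.232 z 0.1679 0.1821
76 v 156 173 cabx 0.023 y 0.229 z 0.1675 0.182
80 v 156 172 cabx 0.024 y 0.226 z 0.1681 0.1819
84 v 157 170 cabx 0.026 y 0.222 z 0.172 0.1795
88 v 166 169 cabx 0.027 y 0.217 z 0.1729 0.1756
top cone pts [[0.032 0.228 0.177]
 [0.032 0.226 0.178]
 [0.032 0.225 0.174]
 [0.031 0.222 0.179]
 [0.031 0.221 0.176]
 [0.03  0.219 0.174]
 [0.03  0.218 0.174]
 [0.031 0.228 0.179]
 [0.03  0.226 0.179]
 [0.03  0.225 0.174]
 [0.029 0.223 0.176]
 [0.029 0.221 0.177]] clamp [0.1788 0.1808 0.1827]
side cone pts [[0.027 0.222 0.178]
 [0.027 0.224 0.176]
 [0.028 0.226 0.178]
 [0.026 0.226 0.178]
 [0.027 0.227 0.178]
 [0.026 0.227 0.179]] clamp [0.1777 0.1796 0.1818]
```

Pointer tip z is about 0.174 m, taken from the clamp's mid-height and the triangulation together. The lip underside is about 22.8 mm below my rail reference, so it started near 0.108 m. It needs a total rise of about 66 mm, which is TCP z of about 0.150. I'll lift smoothly to 0.147 and measure.

Run:
```python
from h import *
import pickle
manip.move_linear(P(.05,.147),max_speed=.03)
manip.hold(.2)
s=sensors.state();print(s["t"],s["tcp_pos"],s["ft_force"])
for n in("wrist","side"):
    f=optics.grab_frame(n); cv2.imwrite(f"pics/{n}5.png",f["img"]); pickle.dump(f,open(n+"5.pkl","wb")); print(n,railz(f))
h=np.hstack([cv2.imread("pics/wrist5.png"),cv2.imread("pics/side5.png")]);cv2.imwrite("pics/both5.png",cv2.resize(h,(800,300)))
```

```text
21.2667 [ 0.61447063 -0.0814601   0.1470679 ] [ 0.00824296 -0.65932831 -1.88705826]
wrist (np.float64(0.1935), np.float64(0.0007), 7884)
side (np.float64(0.193), np.float64(0.0018), 468)
```

View pics/both5.png

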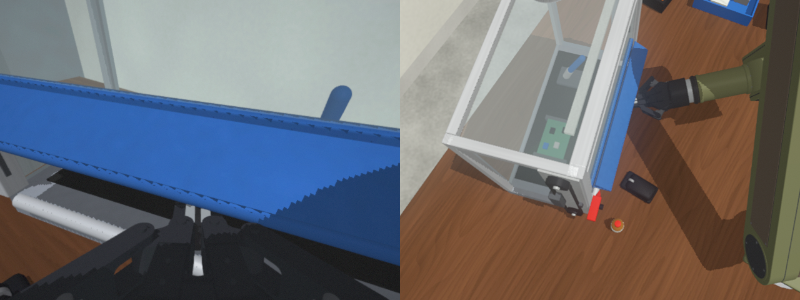

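The rail reference is now 0.1935 m, so the lip is at about 0.171 m. I'll lift 3 mm more, then lower the fingers clear, withdraw and look again from the same clear pose as before.

Run:
```python
from h import *
import pickle
manip.move_linear(P(.05,.1502),max_speed=.02)
manip.move_linear(P(.05,.130),max_speed=.05)
manip.move_linear(P(-.09,.130),max_speed=.09)
manip.reach(P(-.13,.2),O)
manip.hold(.2)
s=sensors.state();print(s["t"],s["tcp_pos"],s["ft_force"])
for n in("wrist","side","top"):
    f=optics.grab_frame(n); cv2.imwrite(f"pics/{n}6.png",f["img"]); pickle.dump(f,open(n+"6.pkl","wb")); print(n,railz(f))
W=pickle.load(open("wrist6.pkl","rb"))
cv2.imwrite("pics/zw6.png",cv2.resize(W["img"][100:300,0:250],None,fx=3,fy=3,interpolation=cv2.INTER_NEAREST))
```

```text
24.55 [ 0.46898766 -0.18654401  0.19938276] [ 0.4547057   0.40369739 -0.10206091]
wrist (np.float64(0.1969), np.float64(0.0008), 2081)
side (np.float64(0.1965), np.float64(0.0017), 534)
top (np.float64(0.1966), np.float64(0.0015), 470)
```

View pics/zw6.png

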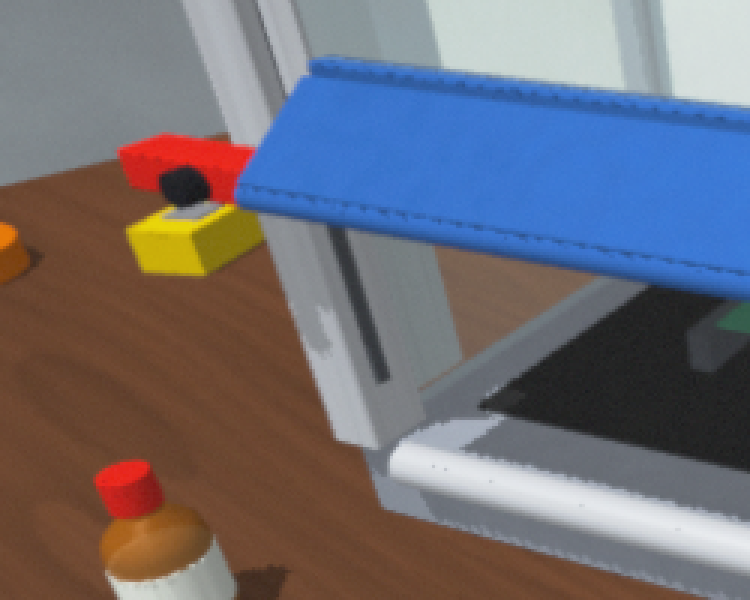

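View pics/side6.png

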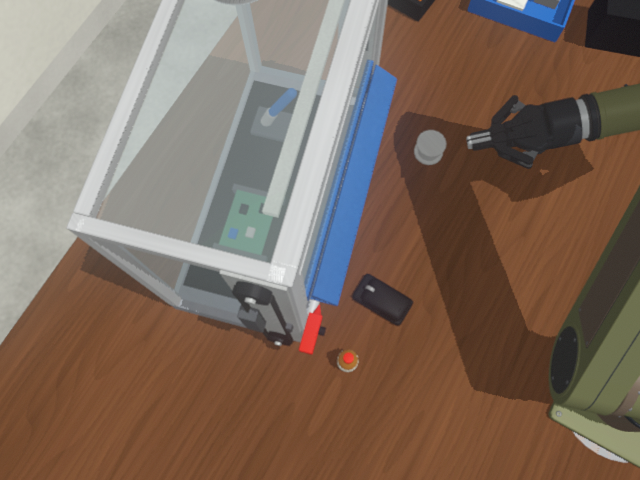

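Run:
```python
from h import *
import pickle
for n in("wrist1","wrist6"):
    f=pickle.load(open(n+".pkl","rb"));hsv=cv2.cvtColor(f["img"],cv2.COLOR_BGR2HSV)
    b=((abs(hsv[...,0].astype(int)-110)<10)&(hsv[...,1]>130)).astype(np.uint8)
    q=np.array([cab(bydepth(f,u,v)) for v,u in np.argwhere(b) if f["depth"][v,u]>0]);q=q[(q[:,0]<.06)&(q[:,0]>-.01)&(abs(q[:,1])<.2)]
    print(n,"z pct",np.percentile(q[:,2],[0.2,.5,1,99,99.5,99.8]).round(4),"x",np.percentile(q[:,0],[.5,1,99,99.5]).round(4))
    for x0 in np.arange(-.004,.054,.004):
        m=abs(q[:,0]-x0)<.002
        if m.sum()>5: print(round(x0,3),m.sum(),np.percentile(q[m,2],[2,50,98]).round(4))
# object displacement by same-pixel diff
a=cv2.imread("pics/top0.png");c=cv2.imread("pics/top6.png")
for nm,(x,y) in dict(mouse=(300,320),spool=(445,290),flux=(237,322)).items():
    t=a[y-22:y+22,x-20:x+20];r=cv2.matchTemplate(c[y-34:y+34,x-32:x+32],t,cv2.TM_CCOEFF_NORMED);print(nm,cv2.minMaxLoc(r)[1],np.array(cv2.minMaxLoc(r)[3])-12)
```

```text
wrist1 z pct [0.1107 0.1113 0.1118 0.1919 0.2252 0.2303] x [-0.0005 -0.0003  0.051   0.0513]
0.0 2702 [0.1107 0.1146 0.118 ]
0.004 2707 [0.1157 0.119  0.1215]
0.008 2316 [0.1197 0.1221 0.1245]
0.012 2269 [0.1227 0.125  0.1273]
0.016 2240 [0.1255 0.1278 0.13  ]
0.02 2229 [0.1284 0.1307 0.1331]
0.024 2144 [0.1312 0.1335 0.1358]
0.028 2106 [0.1341 0.1364 0.1386]
0.032 2144 [0.1368 0.1392 0.1415]
0.036 2075 [0.1398 0.1421 0.1443]
0.04 991 [0.1422 0.1441 0.1453]
0.044 1013 [0.1413 0.1443 0.1477]
0.048 2552 [0.1409 0.1465 0.1939]
0.052 873 [0.1471 0.1486 0.2321]
wrist6 z pct [0.1755 0.1761 0.1767 0.2146 0.2197 0.2281] x [-0.0007 -0.0004  0.0506  0.051 ]
0.0 3587 [0.1759 0.1802 0.184 ]
0.004 2966 [0.1813 0.1851 0.1876]
0.008 2370 [0.1861 0.1883 0.1904]
0.012 2356 [0.1889 0.1911 0.1934]
0.016 2279 [0.1917 0.194  0.1961]
0.02 2288 [0.1947 0.1968 0.199 ]
0.024 2210 [0.1975 0.1997 0.2019]
0.028 2206 [0.2003 0.2025 0.2047]
0.032 2142 [0.2031 0.2054 0.2076]
0.036 2128 [0.2061 0.2082 0.2104]
0.04 1023 [0.2086 0.2103 0.2115]
0.044 946 [0.2089 0.211  0.2138]
0.048 2274 [0.2088 0.2128 0.2149]
0.052 501 [0.2135 0.2143 0.2311]
mouse 0.9967657923698425 [0 0]
spool 0.9721571803092957 [0 0]
flux 0.8734366297721863 [0 0]
```

The crest is at 0.2146 m, which puts the underside at about 0.1746 m. The lowest visible part of the lip's rounded edge is at 0.1755 m, and the pointer tip is at about 0.174 m. The mouse, spool and bottle show no shift in the top view, so I'm handing in.

```bash
python3 -c "
from h import *
job.job_done(); print(sensors.state()['t'])"
```

```text
the job is handed in; nothing more can be done
the job is handed in; nothing more can be done
```

The sash is standing with the underside of its lip level with the red pointer's tip, and the job is handed in; no verdict is reported. I lifted it about 66 mm with closed fingertips under the lip, lowered them clear and backed the hand off to the 24.5 s mark.

- **Height:** the lip's underside stands at about 0.174–0.175 m and the pointer tip at about 0.174 m. The margin is 7 mm, and I estimate my error at 2–3 mm. All three cameras agree within 0.5 mm on the rail's final height.
- **Loose things:** the mouse, spool and bottle show no shift in the top view. The bottle's match was weaker (0.87), possibly because the light and shadow around it changed.
- **Hand:** it ended about 0.13 m in front of the rail, with wrist forces near zero.

**What disagreed:**
- **Fingertip position:** the closed fingertips appeared about 25 mm behind the reported TCP, where the sheet says 8 mm ahead. My first approach therefore stopped short in front of the lip without touching it. I corrected using the camera measurement.
- **Starting height:** the sash began about 28 mm above shut.
- **Contact force:** the wrist force sensor was too noisy to show contact clearly while I was stepping up. I confirmed the lift from the rail's measured rise, which was 16 mm at first. I did not measure the contact force or the sash's speed. The main lift was commanded at 0.03 m/s mean, well below the 0.35 m/s limit.

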